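# Raise the ladder shelf one rung and slide the tall tube rack under it

### The arm

A 6-joint arm with a two-finger parallel gripper is mounted at the origin on the work surface. World frame = base frame: x ahead of the robot, y to its left, z up, the work surface at z = 0. Lengths are in m, angles in rad, forces in N, time in s.
With the tool pointing down it reaches from about 0.325 to 0.9 m from the base axis. Payload 3.5 kg.
Tool frame: the origin (TCP) lies at the very end of the fingers, on their centre line; the grasp point (between the pads) lies 19 mm behind it; z points along the fingers, y is the line along which they close (so a half turn about z gives the same grasp; the last joint's range is limited). The gripper opens to 85 mm and grips with 20 to 120 N. Pads are 22 mm wide; open, the fingers measure 114 mm over their backs; the gripper's body (76 mm by 85 mm) begins 54 mm behind the grasp point. The pads swing forward as they close: fully open they stand 13 mm farther back than shut.
Start: joints at [1.1, 0.276, -0.026, 1.268, 0, 1.467], TCP at [0.225, 0.583, 0.231] pointing down, gripper open.
Joint ranges: [-3.12, 3.12], [-0.85, 1.88], [-1.08, 1.24], [-1.95, 2.15], [-1.57, 1.53], [-3.14, 3.14]. Speed limits (rad/s): [2.57, 2.57, 3.14, 3.14, 3.14, 3.14].

### API

Orientations are given as a rotation vector (axis times angle).
In Python, from cell import sensors, imaging, job_done gives the robot as it stands. The module is installed in compiled form; this text tells all that it offers.
- The arm moves only by the tool move_arm, never from a script. Its argument "series" is one flat list of numbers, 7 for each row, row after row: the shift along the world's x, y, z in m, then the turn, a rotation vector about the world's x, y, z in degrees, then the gripper command: -1 is shut, 1 is fully open, values between are in proportion. A call has 1 to 12 rows; each row shifts and turns the commanded pose from where the row before left it; what a row does not reach is not made up. A row lasts 1/10 s, in which the tool goes at most 50 mm and 8.59 degrees, less where a joint would pass 70% of its speed; a pose out of reach is approached as far as the arm can. A call is refused whole if a number of a shift passes 0.05 or a number of a turn 8.59, either way. A call with a gripper value outside its range is refused whole. The fingers move at their own pace and stop on an object; the grip force is fixed at half the most. Time passes only in rows, so rows that do not move let the fingers close. It gives the time, the measured TCP pose, the force, the opening and the grip force at its end, in the units of the state.
- sensors.state(): the state, without advancing time (a new reading comes with each control period).
- imaging.camera(name): name is "scene" or "top"; returns the picture (400x640x3 uint8, blue, green, red); there is no depth.
- imaging.calibration(name): a dict with "mtx" (3x3 intrinsics, pixels), "R" (3x3) and "t" (3): a world point X has camera coordinates R X + t. Camera axes: x right, y down, z forward; pixel columns grow to the right and rows downward; lengths in m; the calibration is good to about 2 mm. A picture is of the moment at which its call begins. calibration takes no time and is no camera call.
- job_done(): hands the job in; it is judged then, once.
Trained networks look in the newest picture that a camera, given by its name, has taken for a name from the list of things; names that differ only in an ending like _2 or _b are one class to them, and where a whole thing is asked for, a point or a joint stands for the part that bears it (a point fixed in the world has none). Each returns a list of dicts, best first, with "p" (0 to 1); they miss things now and then, are a little off and sometimes report something else, mostly with a low value. They report only what shows in the picture. A call takes as long as a camera call.
- imaging.boxes_of(label, camera): "box" ([left, top, right, bottom] in pixels, round what is visible of it).
- imaging.place_of(label, camera): "xy" ([column, row] in pixels: a listed point, or the origin of a listed thing).
The state is a dict: "time": time; "q": joint angles; "joint_velocities": joint speeds; "joint_torque": joint torques, N m; "tcp_pos": TCP position; "eef_rot": TCP orientation; "wrist_force": force on the tool from outside, world axes, zero at the start; "ft_torque": the same for the moment, N m; "opening": finger opening in m; "gripper_force": force on a finger pad.
Only numpy, scipy, OpenCV 4.12 (cv2) and the standard library are available. Lean on these libraries where they do the work, as an engineer would, in place of code of your own. Each camera call takes 0.05 s, during which the arm holds its last target. There are 200 camera calls.

### The job

The tall red-capped tube rack does not fit under the height-adjustable shelf. Lift the shelf by its green handle until its gravity pawl has clicked past the green rung, lower it gently until the pawl is seated on that green rung and let go; then slide the tube rack by its handle between the guide strips under the shelf, gently, until it is fully home against the end stop, and let go. Never let the shelf drop onto the rung, do not force anything, and leave everything else on the bench alone.

Things in the scene. Friction and masses are not known exactly. Their poses are not given: they have to be found in the camera images.
- stand: Ladder stand, fixed to the bench; origin on the bench surface, z up, +x towards its rails (away from the robot), y along the lane in which the rack slides. All offsets called 'of the stand' are in this frame.
- ladder (a point): Midway between the tops of the two upright aluminium rails (290 mm tall, at x = +80 mm, y = +-88 mm of the stand). Between the rails, at x = +80 mm, clip-in rungs: 10 mm round bars along y, from below a steel one at z = 111 mm, the green one, another steel one. The upper two are set by hand: their heights differ from stand to stand and are not measured.
- shelf (a joint): Shelf height above its lowest position, m (0 at the start, up positive, hard stop 0.16). Slides straight up; with pawl 0.45 to 0.8 kg, friction about 1 N + 6 N per m/s; falls when let go unless the pawl is on a rung. Pawl seated on the green rung: somewhere from 0.030 to 0.080; on the upper steel rung: 0.132 to 0.138. At 0.108 to 0.120 it is past the green rung and never past the upper one.
- shelf_front (a point): Middle of the lower front edge of the white shelf plate (x -85 to +40 mm, y +-65 mm of the stand, 6 mm thick). Its underside is 98 mm above the bench at shelf height 0. If the shelf ever moves down faster than 0.18 m/s, that counts as dropping it.
- shelf_handle (a point): Centre of the top edge of the shelf's green handle: an upright plate 12 mm thick along the stand's x, 50 mm long along its y, 49 mm tall above the shelf plate, at x = -30 mm, y = 0 of the stand; this point is 153 mm above the bench at shelf height 0 and rises with the shelf. Frame parallel to the stand's.
- pawl: Red gravity pawl on the shelf; origin at its pivot (x +60 mm of the stand, 120 mm above the bench at shelf height 0). Nose 16 mm wide, 6 mm thick, 26 mm to +x; counterweight to -x. z axis vertical when level (a stop holds it so when seated); rungs fold it nose-down on the way up, then it swings back. A load over 40 N (rammed or pressed) is damage; the shelf's weight is 4 to 8 N of that.
- lane_home (a point): Where the rack's origin belongs when fully home (x -30, y +45 mm of the stand, bench level). The lane runs along the stand's y, centred here in x: two steel guide strips 12 mm high, 70 mm apart inside, from y = -90 to +80 mm of the stand, closed at the -y end by a stop block 30 mm high with its face at y = -80 mm.
- lane_mouth (a point): Middle of the lane's open mouth (x -30, y +110 mm of the stand, bench level), where the guide strips flare open. The rack enters here, moving along the stand's -y.
- rack: Loose black rack with red-capped tubes, 0.28 to 0.46 kg. Foot 60 mm (x) by 250 mm (y), origin at the centre of its underside; tubes from y = -115 to +25 mm, tops at z = 105 mm. Slides on the bench, -y end first into the lane; home with its axes parallel to the stand's and its -y end touching the stop. More than 25 N between rack and stand is damage.
- rack_handle (a point): Centre of the top edge of the rack's steel handle: an upright plate 12 mm thick along the rack's x, 40 mm long along its y, at y = +100 mm of the rack; top 85 mm and foot 10 mm above the bench. Frame parallel to the rack's.
- purple_rack: Bystander: loose black rack of purple-capped tubes, 108 x 156 x 90 mm, origin under its centre.
- white_rack: Bystander: loose black rack of yellow-capped tubes, 108 x 132 x 90 mm, origin under its centre.
- tube_cup: Bystander: clear plastic cup 82 mm wide with black-capped tubes, 130 mm tall, origin under its centre.
- gel_bottle: Bystander: white gel bottle, 60 mm wide, 170 mm tall, origin under its centre.
- glove_box: Bystander: blue carton 120 x 230 x 75 mm, origin under its centre.
- label_roll: Bystander: paper label roll lying flat, 80 mm wide, 32 mm tall, origin under its centre.
- wire_rack: Bystander: empty steel wire tube rack 100 x 240 x 100 mm, origin under its centre.

How it is judged:
By the outcome, as a careful person would: the job done as asked, in the order asked, and still so for the second after the job is handed in, with the robot touching nothing.
It also fails if it takes over 67 s, if anything falls off the work surface, if the arm or the gripper's body presses on something with over 40 N, if the wrist force passes 120 N, or if a joint passes its speed limit or range.

## Working session

There is one attempt and no reset: what is moved stays moved. The work goes in short steps, Python scripts to look and compute and a tool call to move; the robot and the scene stay as the last step left them, time stands still between calls to the robot, and variables do not carry over. Pictures are saved under pics/ and viewed, at most 10 in all, crops included, and the job is handed in when it is done.

Besides the shell and the picture viewer there is one more tool, called after "Emit:" by a JSON object that holds its "fn" and its "kwargs". move_arm: Moves the arm, as the interface text tells. Its arguments: {"type":"object","properties":{"series":{"type":"array","items":{"type":"number"}}},"required":["series"]}

```bash
mkdir -p pics
cat > h.py <<'E'
import numpy as np,cv2
from cell import sensors,imaging,job_done
def ray(c,uv):
    k=imaging.calibration(c);K,R,t=map(np.array,(k["mtx"],k["R"],k["t"]))
    t=t.reshape(3);return -R.T@t, R.T@np.linalg.solve(K,[uv[0],uv[1],1])
def atz(c,uv,z):
    o,d=ray(c,uv);return o+d*(z-o[2])/d[2]
def tri(uv1,uv2):
    A=[];b=[]
    for c,uv in(("scene",uv1),("top",uv2)):
        o,d=ray(c,uv);d/=np.linalg.norm(d);P=np.eye(3)-np.outer(d,d);A.append(P);b.append(P@o)
    return np.linalg.lstsq(np.vstack(A),np.hstack(b),rcond=None)[0]
def proj(c,X):
    k=imaging.calibration(c);p=np.array(k["mtx"])@(np.array(k["R"])@X+np.array(k["t"]).reshape(3));return p[:2]/p[2]
E
python3 - <<'E'
from h import *
for c in("scene","top"):
    cv2.imwrite(f"pics/{c}0.png",imaging.camera(c))
    print(c,ray(c,(320,200)))
Z=dict(shelf_handle=.153,rack_handle=.085,lane_home=0,lane_mouth=0,stand=0,rack=0,ladder=.29,shelf_front=.098,pawl=.12)
for n,z in Z.items():
    r={}
    for c in("scene","top"):
        l=imaging.place_of(n,c)
        for e in l[:2]: print(n,c,round(e["p"],2),np.round(e["xy"],1),np.round(atz(c,e["xy"],z),3))
        if l:r[c]=l[0]["xy"]
    if len(r)==2:print("   tri",np.round(tri(r["scene"],r["top"]),3))
s=sensors.state();print(s["time"],s["tcp_pos"],s["eef_rot"],s["opening"],s["wrist_force"])
E
```

```text
scene (array([1.45591179, 0.37713505, 1.14940647]), array([-0.68863903, -0.23770193, -0.68599969]))
top (array([0.45252561, 0.07386725, 1.71103064]), array([ 0.07015364, -0.01022127, -0.99748754]))
shelf_handle scene 0.68 [255.4 203.3] [ 0.553 -0.173  0.153]
shelf_handle top 0.87 [387.9 199.7] [ 0.561 -0.172  0.153]
shelf_handle top 0.41 [367.6 203.1] [ 0.55  -0.103  0.153]
   tri [ 0.56 -0.17  0.16]
rack_handle scene 0.93 [341.9 249.7] [0.589 0.16  0.085]
rack_handle scene 0.25 [207.1 192.9] [ 0.506 -0.408  0.085]
lane_home scene 0.56 [269.1 238. ] [ 0.563 -0.127  0.   ]
lane_home top 0.85 [366.8 199.7] [ 0.572 -0.118  0.   ]
   tri [ 0.572 -0.119  0.012]
lane_mouth scene 0.66 [285.1 241.5] [ 0.558 -0.065  0.   ]
lane_mouth top 0.67 [353.9 200.2] [ 0.571 -0.07   0.   ]
   tri [ 0.568 -0.064  0.012]
stand scene 0.7 [252.6 241.3] [ 0.6   -0.177  0.   ]
stand top 0.7 [382.8 196.7] [ 0.583 -0.177  0.   ]
stand top 0.48 [289.3 197.5] [0.583 0.17  0.   ]
   tri [ 0.585 -0.183 -0.019]
rack scene 0.93 [314. 258.] [0.592 0.062 0.   ]
rack top 0.65 [321.1 197.8] [0.581 0.052 0.   ]
   tri [ 0.581  0.055 -0.015]
ladder scene 0.61 [234.  195.1] [ 0.668 -0.175  0.29 ]
ladder top 0.86 [396.4 163.3] [ 0.664 -0.179  0.29 ]
   tri [ 0.664 -0.179  0.286]
shelf_front scene 0.84 [264.  205.3] [ 0.501 -0.169  0.098]
shelf_front top 0.75 [387.  216.7] [ 0.505 -0.176  0.098]
shelf_front top 0.69 [394.1 264. ] [ 0.341 -0.197  0.098]
   tri [ 0.504 -0.172  0.1  ]
pawl scene 0.57 [245.8 229.5] [ 0.65  -0.164  0.12 ]
pawl top 0.6 [386.4 172.9] [ 0.656 -0.174  0.12 ]
   tri [ 0.654 -0.168  0.123]
1.0 [0.22475214 0.58321139 0.23132134] [5.74546518e-01 3.08860738e+00 3.28825934e-05] 0.08540417851970841 [-0.41266056  0.56433427  0.19767666]
```

Run:
```python
import cv2
a=cv2.imread("pics/scene0.png")[130:330,160:420];cv2.imwrite("pics/s0.png",cv2.resize(a,(780,600),interpolation=cv2.INTER_CUBIC))
a=cv2.imread("pics/top0.png")[130:280,240:440];cv2.imwrite("pics/t0.png",cv2.resize(a,(800,600),interpolation=cv2.INTER_CUBIC))
```

```text
(no output)
```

View pics/s0.png

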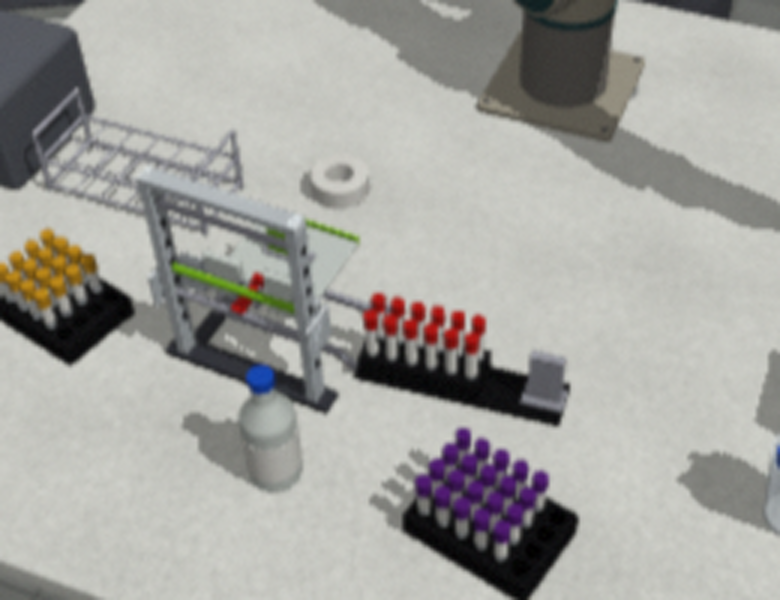

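View pics/t0.png

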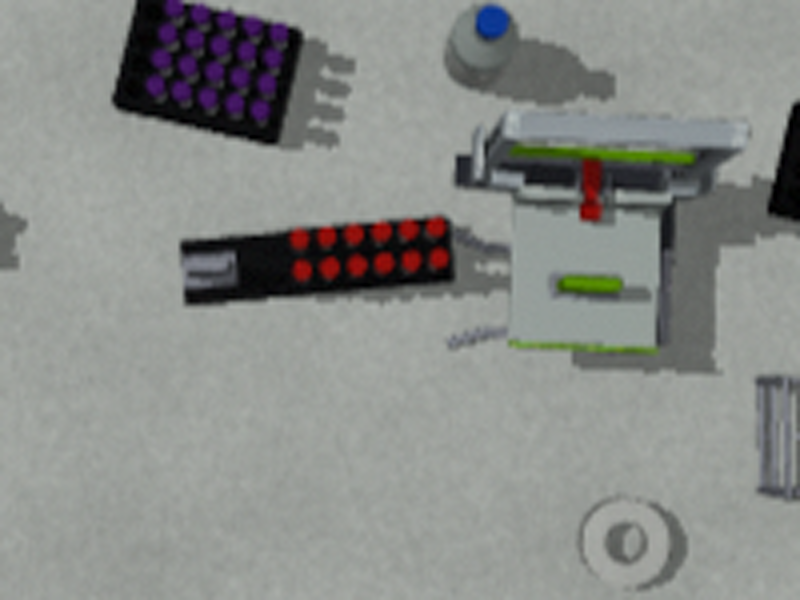

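View pics/top0.png

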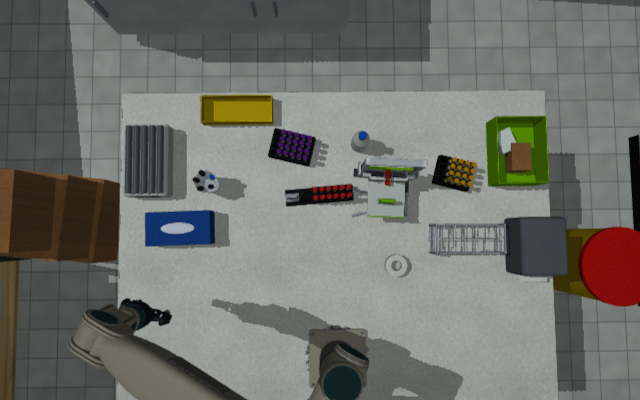

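The crops show the shelf's green handle at about (388,200) in the top picture and the rack with its handle at about (290,197). Both are slightly yawed in opposite senses, and the lane between them is free. Next I measure the yaw angles and exact positions by segmentation.

Run:
```python
from h import *
im=cv2.imread("pics/top0.png");hsv=cv2.cvtColor(im,cv2.COLOR_BGR2HSV).astype(int)
H,S,V=hsv[...,0],hsv[...,1],hsv[...,2]
yy,xx=np.mgrid[:400,:640]
def reg(x0,y0,x1,y1):return(xx>=x0)&(xx<x1)&(yy>=y0)&(yy<y1)
def ana(name,m,z,w=None):
    u=np.c_[xx[m],yy[m]]; P=np.array([atz("top",p,z)[:2] for p in u]); wt=np.ones(len(P)) if w is None else w[m]
    c=np.average(P,0,wt);ev,E=np.linalg.eigh(np.cov((P-c).T,aweights=wt));d=E[:,1];d=d*np.sign(d[1])
    q=(P-c)@E
    print(name,len(P),np.round(c,4),"yaw",np.round(np.degrees(np.arctan2(-d[0],d[1])),2),"ext",np.round(np.ptp(q,0),3))
g=(H>30)&(H<50)&(S>120)
ana("handle",g&reg(376,193,402,208),.153,S/255)
ana("front",g&reg(360,210,412,222),.1,S/255)
ana("rung",g&reg(360,160,420,175),.18,S/255)
r=((H<8)|(H>172))&(S>150)
ana("caps",r&reg(305,180,356,206),.1)
b=(V<60)&reg(280,180,356,212)
ana("foot",b|(r&reg(305,180,356,206)),.01)
m=(V>95)&(S<60)&reg(286,188,300,203)
sub=im[184:210,282:300].max(2);print(sub)
for n in("rack_handle",):
    print(imaging.boxes_of(n,"top")[:2],imaging.boxes_of("rack","top")[:2],imaging.place_of("rack_handle","top")[:2])
```

```text
handle 58 [ 0.5575 -0.1682] yaw -1.97 ext [0.011 0.054]
front 33 [ 0.5055 -0.175 ] yaw -3.1 ext [0.003 0.119]
rung 115 [ 0.664  -0.1822] yaw -3.37 ext [0.009 0.151]
caps 317 [0.5928 0.0157] yaw 4.55 ext [0.046 0.14 ]
foot 960 [0.5917 0.0486] yaw 4.7 ext [0.061 0.249]
[[164 161 160 164 168 160 160 161 163 160 162 164 160 157 160 161 159 161]
 [162 159 159 165 162 159 162 161 163 162 162 165 159 155 161 163 164 162]
 [160 161 161 163 160 158 162 159 160 161 164 165 158 159 160 162 162 163]
 [161 161 162 164 161 159 158 156 160 164 162 162 159 161 162 164 159 160]
 [164 163 165 163 162 161 157 157 164 166 161 161 158 142 139 132 126 128]
 [163 164 160 146 132 132 130 122 125 129 121 119 113  84  80  52  54  57]
 [161 164 155  87  57  57  54  33  33  32  17  17  18  18  15  17  17  16]
 [164 162 149  44  18  18  17  20  16  16  16  17  19  16  17  14  14  17]
 [165 161 149  54  14  16  13  19  17  18  18  21  29  33  46  43  40  15]
 [159 162 149  86  45  51  63  65  66  63  66  73  70  83  99  98  88  15]
 [165 163 154 106  96 100 119 119 113 115 115 121 114 124 126 115 115  17]
 [162 1
[... 573 characters left out ...]
18  20  16   8  16]
 [158 159 162 145  38  14  16  17  18  16  17  16  15  17  12  18  15  18]
 [161 160 163 149  54  15  15  17  18  17  19  17  18  18  16  15  16  23]
 [163 161 161 151  69  24  23  25  36  33  36  50  51  52  76 106 108 114]
 [162 160 163 153 119 111 108 111 114 112 115 122 123 125 138 162 164 166]
 [158 160 164 165 164 162 159 160 159 160 163 165 164 164 161 162 164 165]
 [162 161 164 163 163 162 158 160 155 160 166 165 162 168 166 166 164 166]
 [166 165 163 164 165 162 159 160 160 161 162 163 163 164 165 163 161 163]]
[{'box': [283.4, 186.8, 354.4, 205.3], 'p': 0.94}] [{'box': [286.2, 185.4, 352.8, 204.1], 'p': 0.65}, {'box': [357.5, 161.3, 419.5, 220.5], 'p': 0.62}] []
```

Emit:
{"fn": "move_arm", "kwargs": {"series": [0.0196, -0.0444, 0, 0, 0, -4.2, 1, 0.0196, -0.0444, 0, 0, 0, -4.2, 1, 0.0196, -0.0444, 0, 0, 0, -4.2, 1, 0.0196, -0.0444, 0, 0, 0, -4.2, 1, 0.0196, -0.0444, 0, 0, 0, -4.2, 1, 0.0196, -0.0444, 0, 0, 0, -4.2, 1, 0.0196, -0.0444, 0, 0, 0, -4.2, 1, 0.0196, -0.0444, 0, 0, 0, -4.2, 1, 0.0196, -0.0444, 0, 0, 0, -4.2, 1, 0.0196, -0.0444, 0, 0, 0, -4.2, 1, 0.0196, -0.0444, 0, 0, 0, -4.2, 1, 0.0196, -0.0444, 0, 0, 0, -4.2, 1]}}

```text
time: 2.35
tcp_pos: [0.4605, 0.0484, 0.2317]
eef_rot: [1.838, 2.546, 0.001]
wrist_force: [0.8, 0.7, 0.2]
opening: 0.0851
gripper_force: 0.0
```

Emit:
{"fn": "move_arm", "kwargs": {"series": [0.0196, -0.0444, 0, 0, 0, -4.2, 1, 0.0196, -0.0444, 0, 0, 0, -4.2, 1, 0.0196, -0.0444, 0, 0, 0, -4.2, 1, 0.0196, -0.0444, 0, 0, 0, -4.2, 1, 0.0196, -0.0444, 0, 0, 0, -4.2, 1, 0, 0, 0, 0, 0, -0.6, 1, 0, 0, 0, 0, 0, 0, 1, 0, 0, 0, 0, 0, 0, 1]}}

```text
time: 3.15
tcp_pos: [0.5573, -0.1708, 0.2311]
eef_rot: [-2.278, -2.161, 0.0]
wrist_force: [-0.2, -0.1, -0.3]
opening: 0.0856
gripper_force: 0.0
```

```bash
cat >> h.py <<'E'
from scipy.spatial.transform import Rotation as Ro
def st():
    s=sensors.state();R=Ro.from_rotvec(s["eef_rot"]).as_matrix();y=R[:,1]
    print("t",round(s["time"],2),"tcp",np.round(s["tcp_pos"],4),"ang",np.round(np.degrees(np.arctan2(y[1],y[0])),2),"z",np.round(R[:,2],3),"F",np.round(s["wrist_force"],1),"op",round(s["opening"],4),"gf",np.round(s["gripper_force"],1))
E
python3 - <<'E'
from h import *
st()
im=imaging.camera("scene");imaging.camera("top")
cv2.imwrite("pics/s1.png",cv2.resize(im[150:300,160:360],(800,600),interpolation=cv2.INTER_CUBIC))
print(proj("scene",np.array([.558,-.171,.153])),[ (e["p"],e["xy"]) for e in imaging.place_of("shelf_handle","scene")[:2]])
for uv in((291,195.7),):print(atz("top",uv,.085))
E
```

```text
t 3.15 tcp [ 0.5573 -0.1708  0.2311] ang -3.02 z [-0.001  0.001 -1.   ] F [-0.2 -0.1 -0.3] op 0.0856 gf 0.0
[255.18601585 204.38578889] [(0.96, [254.1, 204.7])]
[0.5831688  0.15933619 0.085     ]
```

View pics/s1.png

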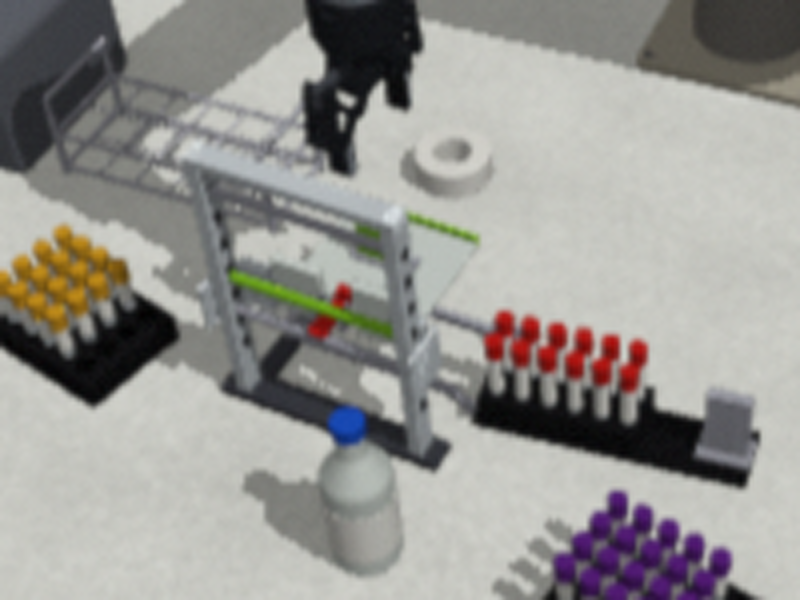

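The gripper is above the shelf handle (handle at about (254,204) in the scene picture, matching my projection). I descend and grip.

Emit:
{"fn": "move_arm", "kwargs": {"series": [0, 0, -0.04, 0, 0, 0, 1, 0, 0, -0.03, 0, 0, 0, 1, 0, 0, -0.02, 0, 0, 0, 1, 0, 0, -0.014, 0, 0, 0, 1, 0, 0, 0, 0, 0, 0, 0, 0, 0, 0, 0, 0, 0, -0.3, 0, 0, 0, 0, 0, 0, -0.6, 0, 0, 0, 0, 0, 0, -0.8, 0, 0, 0, 0, 0, 0, -1, 0, 0, 0, 0, 0, 0, -1, 0, 0, 0, 0, 0, 0, -1, 0, 0, 0, 0, 0, 0, -1]}}

```text
time: 4.5
tcp_pos: [0.5594, -0.172, 0.1286]
eef_rot: [2.279, 2.159, 0.003]
wrist_force: [1.8, 0.3, 5.8]
opening: 0.0107
gripper_force: 62.5
```

Emit:
{"fn": "move_arm", "kwargs": {"series": [0, 0, 0.004, 0, 0, 0, -1, 0, 0, 0.008, 0, 0, 0, -1, 0, 0, 0.01, 0, 0, 0, -1, 0, 0, 0.01, 0, 0, 0, -1, 0, 0, 0.01, 0, 0, 0, -1, 0, 0, 0.01, 0, 0, 0, -1]}}

```text
time: 5.1
tcp_pos: [0.5593, -0.172, 0.1777]
eef_rot: [2.279, 2.16, 0.002]
wrist_force: [8.3, -1.3, -9.4]
opening: 0.0107
gripper_force: 60.6
```

```bash
python3 -c "
from h import *
st()"
```

```text
t 5.1 tcp [ 0.5593 -0.172   0.1777] ang -3.08 z [ 0.002 -0.    -1.   ] F [ 8.3 -1.3 -9.4] op 0.0107 gf 60.6
```

Emit:
{"fn": "move_arm", "kwargs": {"series": [0, 0, 0.01, 0, 0, 0, -1, 0, 0, 0.01, 0, 0, 0, -1, 0, 0, 0.01, 0, 0, 0, -1, 0, 0, 0.01, 0, 0, 0, -1, 0, 0, 0.01, 0, 0, 0, -1, 0, 0, 0.01, 0, 0, 0, -1, 0, 0, 0.003, 0, 0, 0, -1, 0, 0, 0, 0, 0, 0, -1, 0, 0, 0, 0, 0, 0, -1]}}

```text
time: 6.0
tcp_pos: [0.5593, -0.172, 0.2408]
eef_rot: [2.279, 2.16, 0.002]
wrist_force: [7.7, -0.6, -7.1]
opening: 0.0107
gripper_force: 61.3
```

Run:
```python
from h import *
st()
im=imaging.camera("scene");imaging.camera("top")
cv2.imwrite("pics/s2.png",cv2.resize(im[170:270,190:320],(780,600),interpolation=cv2.INTER_CUBIC))
for n in("shelf_front","pawl","shelf_handle"):
  for c in("scene","top"):
    for e in imaging.place_of(n,c)[:1]:print(n,c,e["p"],e["xy"])
Rz=Ro.from_euler("z",-3,degrees=True).as_matrix()
# height from shelf_front in scene, using x,y from the stand model
S0=np.array([.588,-.171,0])
for h in(.1,.105,.11,.115,.12):print(h,proj("scene",S0+Rz@[-.085,0,.098+h]),proj("scene",S0+Rz@[.06,0,.12+h]))
```

```text
t 6.0 tcp [ 0.5593 -0.172   0.2408] ang -3.08 z [ 0.002 -0.    -1.   ] F [ 7.7 -0.6 -7.1] op 0.0107 gf 61.3
shelf_front scene 0.76 [260.9, 184.2]
shelf_front top 0.72 [392.5, 217.2]
pawl scene 0.56 [239.4, 203.4]
pawl top 0.58 [392.7, 169.6]
shelf_handle scene 0.56 [251.2, 181.4]
shelf_handle top 0.9 [392.1, 193.6]
0.1 [262.16394637 185.23384246] [239.90511511 207.2121002 ]
0.105 [262.04748625 184.15120559] [239.71932531 206.09878175]
0.11 [261.93044785 183.0631929 ] [239.5325364  204.97947629]
0.115 [261.81282685 181.96976425] [239.34474031 203.85413539]
0.12 [261.69461889 180.8708791 ] [239.15592886 202.72271012]
```

View pics/s2.png

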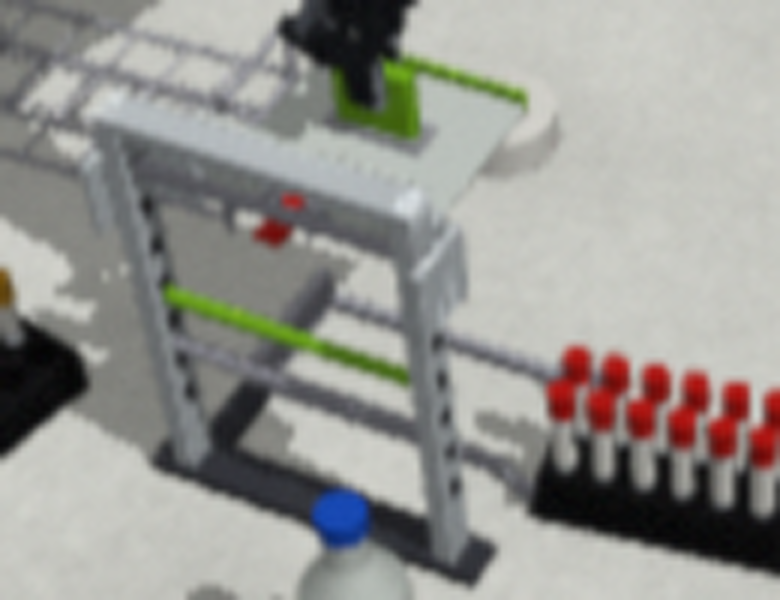

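Run:
```python
from h import *
Rz=Ro.from_euler("z",-3,degrees=True).as_matrix();S0=np.array([.588,-.171,0])
for z in(.14,.15,.16,.17,.18,.19):print(z,np.round(proj("scene",S0+Rz@[.08,0,z]),1),np.round(proj("top",S0+Rz@[.08,0,z]),1))
print(np.round(proj("scene",S0+Rz@[.08,0,.111]),1))
im=cv2.imread("pics/scene0.png");h=cv2.cvtColor(im,cv2.COLOR_BGR2HSV)
im=imaging.camera("scene");h=cv2.cvtColor(im,cv2.COLOR_BGR2HSV)
m=(h[...,0]>30)&(h[...,0]<50)&(h[...,1]>110);m[:215]=0;ys,xs=np.nonzero(m);k=xs<262
p=np.polyfit(xs[k],ys[k],1);print(xs[k].min(),xs[k].max(),"row at 238:",np.polyval(p,238))
```

```text
0.14 [239.7 228.2] [387.6 168.8]
0.15 [239.3 226.2] [388.1 168.4]
0.16 [238.9 224.1] [388.5 168. ]
0.17 [238.6 222. ] [389.  167.5]
0.18 [238.2 219.9] [389.5 167.1]
0.19 [237.8 217.8] [390.  166.7]
[240.7 234.1]
65 257 row at 238: 226.28432250457016
```

Emit:
{"fn": "move_arm", "kwargs": {"series": [0, 0, -0.003, 0, 0, 0, -1, 0, 0, -0.006, 0, 0, 0, -1, 0, 0, -0.006, 0, 0, 0, -1, 0, 0, -0.006, 0, 0, 0, -1, 0, 0, -0.003, 0, 0, 0, -1, 0, 0, 0, 0, 0, 0, -1]}}

```text
time: 7.05
tcp_pos: [0.5593, -0.172, 0.2161]
eef_rot: [2.28, 2.16, 0.002]
wrist_force: [8.2, -1.2, -8.0]
opening: 0.0105
gripper_force: 61.0
```

Emit:
{"fn": "move_arm", "kwargs": {"series": [0, 0, -0.003, 0, 0, 0, -1, 0, 0, -0.006, 0, 0, 0, -1, 0, 0, -0.006, 0, 0, 0, -1, 0, 0, -0.006, 0, 0, 0, -1, 0, 0, -0.004, 0, 0, 0, -1, 0, 0, -0.003, 0, 0, 0, -1, 0, 0, -0.002, 0, 0, 0, -1, 0, 0, -0.002, 0, 0, 0, -1]}}

```text
time: 7.85
tcp_pos: [0.5593, -0.172, 0.1848]
eef_rot: [2.279, 2.16, 0.002]
wrist_force: [7.0, -1.6, -6.0]
opening: 0.0108
gripper_force: 61.3
```

Run:
```python
from h import *
im=imaging.camera("scene");h=cv2.cvtColor(im,cv2.COLOR_BGR2HSV).astype(int)
m=(h[...,0]>30)&(h[...,0]<50)&(h[...,1]>110);m[:215]=0;m[:,:210]=0;m[:,262:]=0;ys,xs=np.nonzero(m)
p=np.polyfit(xs,ys,1);print(xs.min(),xs.max(),np.polyval(p,239.2));st()
```

```text
217 257 226.08583046329122
t 7.9 tcp [ 0.5593 -0.172   0.1845] ang -3.09 z [ 0.002 -0.    -1.   ] F [ 7.1 -1.8 -8.8] op 0.0111 gf 61.1
```

Emit:
{"fn": "move_arm", "kwargs": {"series": [0, 0, -0.002, 0, 0, 0, -1, 0, 0, -0.002, 0, 0, 0, -1, 0, 0, -0.002, 0, 0, 0, -1, 0, 0, -0.002, 0, 0, 0, -1, 0, 0, -0.001, 0, 0, 0, -1, 0, 0, 0, 0, 0, 0, -1]}}

```text
time: 8.5
tcp_pos: [0.5593, -0.172, 0.1757]
eef_rot: [2.279, 2.16, 0.002]
wrist_force: [7.6, -0.8, -8.5]
opening: 0.011
gripper_force: 61.2
```

Emit:
{"fn": "move_arm", "kwargs": {"series": [0, 0, -0.001, 0, 0, 0, -1, 0, 0, -0.001, 0, 0, 0, -1, 0, 0, -0.001, 0, 0, 0, -1, 0, 0, 0, 0, 0, 0, -1]}}

```text
time: 8.9
tcp_pos: [0.5593, -0.172, 0.1728]
eef_rot: [2.279, 2.16, 0.002]
wrist_force: [8.2, -1.0, -6.7]
opening: 0.0106
gripper_force: 61.2
```

Emit:
{"fn": "move_arm", "kwargs": {"series": [0, 0, -0.001, 0, 0, 0, -1, 0, 0, -0.001, 0, 0, 0, -1, 0, 0, 0, 0, 0, 0, -1]}}

```text
time: 9.2
tcp_pos: [0.5593, -0.172, 0.1708]
eef_rot: [2.279, 2.16, 0.002]
wrist_force: [7.3, -1.2, -7.8]
opening: 0.011
gripper_force: 61.2
```

Emit:
{"fn": "move_arm", "kwargs": {"series": [0, 0, -0.001, 0, 0, 0, -1, 0, 0, -0.001, 0, 0, 0, -1, 0, 0, 0, 0, 0, 0, -1]}}

```text
time: 9.5
tcp_pos: [0.5593, -0.172, 0.1688]
eef_rot: [2.279, 2.16, 0.002]
wrist_force: [6.3, -1.2, -7.5]
opening: 0.0108
gripper_force: 61.2
```

Emit:
{"fn": "move_arm", "kwargs": {"series": [0, 0, -0.001, 0, 0, 0, -1, 0, 0, -0.001, 0, 0, 0, -1, 0, 0, 0, 0, 0, 0, -1]}}

```text
time: 9.8
tcp_pos: [0.5593, -0.172, 0.168]
eef_rot: [2.279, 2.159, 0.002]
wrist_force: [5.2, -0.5, -2.0]
opening: 0.0112
gripper_force: 61.9
```

Emit:
{"fn": "move_arm", "kwargs": {"series": [0, 0, -0.001, 0, 0, 0, -1, 0, 0, -0.001, 0, 0, 0, -1, 0, 0, 0, 0, 0, 0, -1]}}

```text
time: 10.1
tcp_pos: [0.5594, -0.172, 0.1677]
eef_rot: [2.278, 2.159, 0.003]
wrist_force: [3.5, 0.4, 5.1]
opening: 0.0109
gripper_force: 62.9
```

Emit:
{"fn": "move_arm", "kwargs": {"series": [0, 0, 0.0007, 0, 0, 0, -1, 0, 0, 0, 0, 0, 0, -1, 0, 0, 0, 0, 0, 0, -0.5, 0, 0, 0, 0, 0, 0, 0, 0, 0, 0, 0, 0, 0, 0.5, 0, 0, 0, 0, 0, 0, 0.8, 0, 0, 0, 0, 0, 0, 1, 0, 0, 0, 0, 0, 0, 1, 0, 0, 0, 0, 0, 0, 1, 0, 0, 0, 0, 0, 0, 1]}}

```text
time: 11.1
tcp_pos: [0.558, -0.1716, 0.1671]
eef_rot: [2.28, 2.161, -0.0]
wrist_force: [-0.4, -0.2, 0.4]
opening: 0.0851
gripper_force: 0.0
```

Run:
```python
from h import *
st()
im=imaging.camera("scene");t=imaging.camera("top")
a=cv2.resize(im[180:260,200:300],(800,600),interpolation=cv2.INTER_CUBIC)
cv2.imwrite("pics/s3.png",a)
for n in("shelf_front","pawl"):
    for e in imaging.place_of(n,"scene")[:1]:print(n,e["p"],e["xy"])
Rz=Ro.from_euler("z",-3,degrees=True).as_matrix();S0=np.array([.588,-.171,0])
for h in(0,.03,.035,.04,.045):print(h,proj("scene",S0+Rz@[-.085,0,.098+h]),proj("scene",S0+Rz@[.06,0,.12+h]))
```

```text
t 11.1 tcp [ 0.558  -0.1716  0.1671] ang -3.07 z [ 0. -0. -1.] F [-0.4 -0.2  0.4] op 0.0851 gf 0.0
shelf_front 0.7 [265.7, 194.9]
pawl 0.61 [241.5, 220.5]
0 [264.37799917 205.81612625] [243.42281645 228.29141582]
0.03 [263.73598835 199.84786348] [242.40559296 222.19585146]
0.035 [263.62719371 198.83648642] [242.23298844 221.16154391]
0.04 [263.51787699 197.82025607] [242.0594894  220.12187602]
0.045 [263.40803444 196.79913742] [241.88508885 219.07680601]
```

View pics/s3.png

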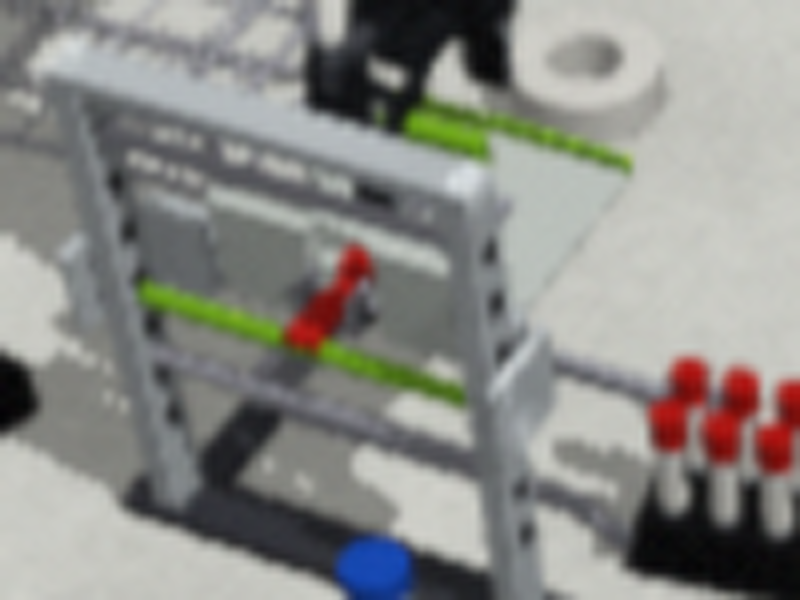

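The pawl's nose rests on the green rung (crop centre about (305,335)) and it hasn't fallen to the steel rung; the shelf is about 0.039 up. Now on to the rack handle.

Emit:
{"fn": "move_arm", "kwargs": {"series": [0, 0, 0.03, 0, 0, 0, 1, 0, 0, 0.04, 0, 0, 0, 1, 0.0032, 0.041, 0, 0, 0, 0.96, 1, 0.0032, 0.041, 0, 0, 0, 0.96, 1, 0.0032, 0.041, 0, 0, 0, 0.96, 1, 0.0032, 0.041, 0, 0, 0, 0.96, 1, 0.0032, 0.041, 0, 0, 0, 0.96, 1, 0.0032, 0.041, 0, 0, 0, 0.96, 1, 0.0032, 0.041, 0, 0, 0, 0.96, 1, 0.0032, 0.041, 0, 0, 0, 0.96, 1, 0, 0, 0, 0, 0, 0, 1, 0, 0, 0, 0, 0, 0, 1]}}

```text
time: 12.5
tcp_pos: [0.5834, 0.1572, 0.2369]
eef_rot: [2.128, 2.311, -0.001]
wrist_force: [0.2, -0.2, 0.3]
opening: 0.0855
gripper_force: 0.0
```

Run:
```python
from h import *
st()
im=imaging.camera("scene")
for n,z in(("rack_handle",.085),("rack",0),("shelf_front",.137)):
    for e in imaging.place_of(n,"scene")[:1]:print(n,e["p"],e["xy"],atz("scene",e["xy"],z))
u0,v0=proj("scene",np.array([.584,.157,.085]));print(u0,v0)
a=im[190:290,270:400].copy();a=cv2.resize(a,(780,600),interpolation=cv2.INTER_CUBIC)
cv2.circle(a,(int((u0-270)*6+3),int((v0-190)*6+3)),4,(0,255,0),-1)
cv2.imwrite("pics/s4.png",a)
```

```text
t 12.5 tcp [0.5834 0.1572 0.2369] ang 4.72 z [-0. -0. -1.] F [ 0.2 -0.2  0.3] op 0.0855 gf 0.0
rack_handle 0.79 [340.8, 248.9] [0.58719129 0.15563491 0.085     ]
rack 0.8 [313.1, 257.2] [0.58978475 0.05770381 0.        ]
shelf_front 0.77 [263.6, 198.1] [ 0.50340097 -0.16617656  0.137     ]
341.47946228299935 248.33055058669314
```

View pics/s4.png

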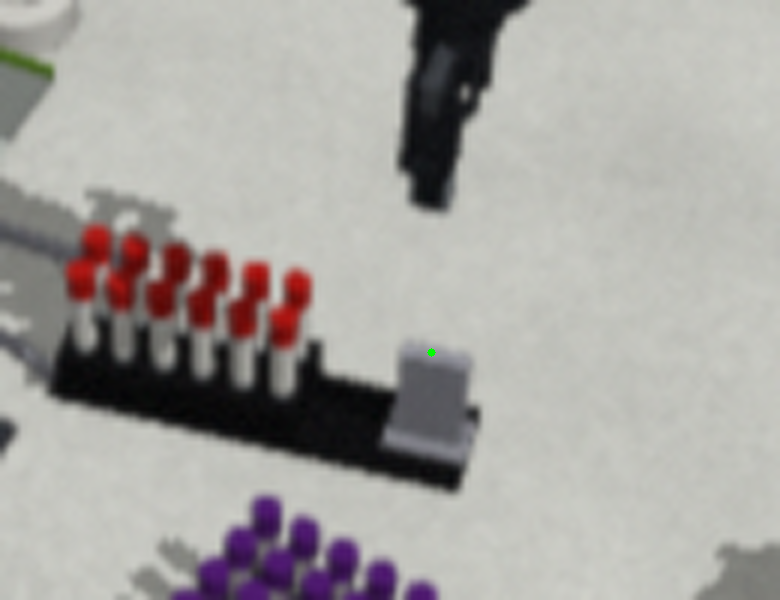

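The projected handle point (green dot) sits on the rack handle's top edge. I descend and grip.

Emit:
{"fn": "move_arm", "kwargs": {"series": [0, 0, -0.05, 0, 0, 0, 1, 0, 0, -0.05, 0, 0, 0, 1, 0, 0, -0.04, 0, 0, 0, 1, 0, 0, -0.03, 0, 0, 0, 1, 0, 0, -0.017, 0, 0, 0, 0.3, 0, 0, 0, 0, 0, 0, 0, 0, 0, 0, 0, 0, 0, -0.4, 0, 0, 0, 0, 0, 0, -0.7, 0, 0, 0, 0, 0, 0, -1, 0, 0, 0, 0, 0, 0, -1, 0, 0, 0, 0, 0, 0, -1, 0, 0, 0, 0, 0, 0, -1]}}

```text
time: 13.9
tcp_pos: [0.5852, 0.1565, 0.052]
eef_rot: [2.129, 2.307, 0.004]
wrist_force: [0.1, -0.4, 6.9]
opening: 0.0113
gripper_force: 59.8
```

Emit:
{"fn": "move_arm", "kwargs": {"series": [-0.0004, 0.004, 0.001, 0, 0, 0, -1, -0.0004, 0.007, 0, 0, 0, 0, -1, -0.0004, 0.007, 0, 0, 0, 0, -1, -0.0004, 0.007, 0, 0, 0, 0, -1, -0.0006, 0, 0, 0, 0, -0.7, -1, -0.0008, 0, 0, 0, 0, -1, -1, -0.0008, 0, 0, 0, 0, -1, -1, -0.0008, 0, 0, 0, 0, -1, -1, -0.0008, 0, 0, 0, 0, -1, -1, -0.0008, 0, 0, 0, 0, -1, -1, -0.0008, 0, 0, 0, 0, -1, -1, -0.0008, 0, 0, 0, 0, -1, -1]}}

```text
time: 15.1
tcp_pos: [0.5776, 0.1818, 0.0521]
eef_rot: [2.28, 2.159, 0.005]
wrist_force: [3.4, -2.3, 5.1]
opening: 0.0114
gripper_force: 62.2
```

Run:
```python
from h import *
st()
im=imaging.camera("scene")
t=imaging.camera("top")
cv2.imwrite("pics/t5.png",cv2.resize(t[150:240,280:400],(800,600),interpolation=cv2.INTER_CUBIC))
cv2.imwrite("pics/top5.png",t)
h=cv2.cvtColor(t,cv2.COLOR_BGR2HSV).astype(int);H,S=h[...,0],h[...,1]
m=((H<8)|(H>172))&(S>150);m[:175]=0;m[215:]=0;m[:,290:]&=True;m[:,:285]=0;m[:,358:]=0
P=np.array([atz("top",(x,y),.105)[:2] for y,x in zip(*np.nonzero(m))]);c=P.mean(0);d=np.linalg.svd(P-c,full_matrices=0)[2][0];d*=np.sign(d[1])
print(len(P),c,np.degrees(np.arctan2(-d[0],d[1])),np.ptp((P-c)@d))
# lane line at cap centroid
print("lane x there",.559+.0523*(c[1]+.172))
```

```text
t 15.1 tcp [0.5776 0.1818 0.0521] ang -3.13 z [ 0.004  0.001 -1.   ] F [ 3.4 -2.3  5.1] op 0.0114 gf 62.2
308 [0.5681713  0.04199859] -3.6482775324855488 0.13789515099865635
lane x there 0.5701921260346146
```

View pics/t5.png

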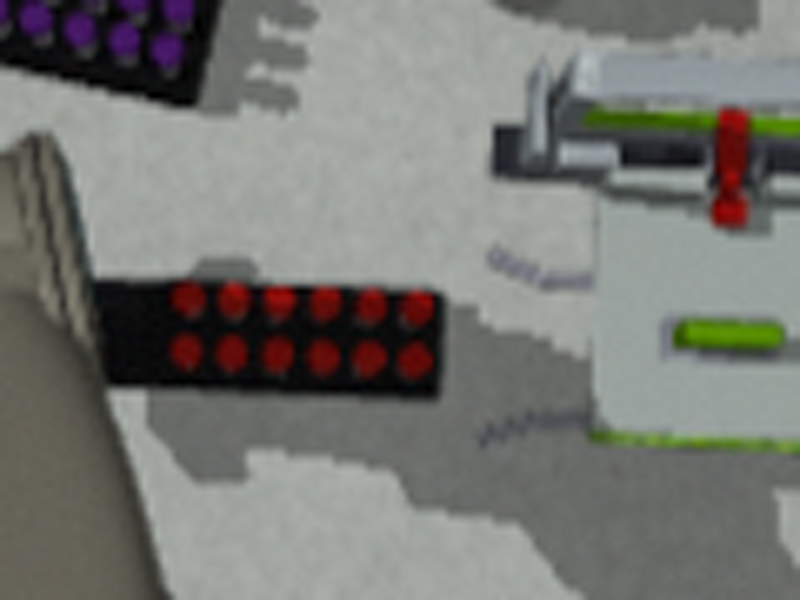

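The rack (front edge at crop x≈440, rows 293–397) points straight into the flared lane mouth (strips at rows 280 and 418), and its line extrapolates to the lane centre. I slide it in gently while watching the forces.

Emit:
{"fn": "move_arm", "kwargs": {"series": [-0.0002, -0.004, 0, 0, 0, 0, -1, -0.0005, -0.01, 0, 0, 0, 0, -1, -0.0005, -0.01, 0, 0, 0, 0, -1, -0.0005, -0.01, 0, 0, 0, 0, -1, -0.0005, -0.01, 0, 0, 0, 0, -1, -0.0005, -0.01, 0, 0, 0, 0, -1]}}

```text
time: 15.8
tcp_pos: [0.5736, 0.13, 0.052]
eef_rot: [-2.277, -2.159, -0.009]
wrist_force: [0.7, 6.6, 9.6]
opening: 0.011
gripper_force: 62.5
```

Emit:
{"fn": "move_arm", "kwargs": {"series": [-0.0004, -0.008, 0, 0, 0, 0, -1, -0.0004, -0.008, 0, 0, 0, 0, -1, -0.0004, -0.008, 0, 0, 0, 0, -1, -0.0004, -0.008, 0, 0, 0, 0, -1]}}

```text
time: 16.2
tcp_pos: [0.572, 0.0981, 0.052]
eef_rot: [-2.277, -2.159, -0.009]
wrist_force: [1.0, 7.3, 8.7]
opening: 0.0116
gripper_force: 62.6
```

Run:
```python
from h import *
st();print(np.round(sensors.state()["ft_torque"],2))
t=imaging.camera("top");g=cv2.cvtColor(t,cv2.COLOR_BGR2GRAY)
cv2.imwrite("pics/top6.png",t)
# foot lower/upper edges (dark->light) along columns 320..358
def edge(cols,r0,r1,thr=60,low=True):
    o=[]
    for c in cols:
        v=g[r0:r1,c].astype(float);i=np.where(v<45)[0]
        if len(i):
            i=i[-1] if low else i[0];j=i+1 if low else i-1
            f=(thr-v[i])/(v[j]-v[i]);o.append((c,r0+i+(f if low else -f)))
    return o
for low in(True,False):
    e=edge(range(310,366),176,216,low=low)
    P=np.array([atz("top",p,.02)[:2] for p in e]);k=np.polyfit(P[:,1],P[:,0],1)
    r=P[:,0]-np.polyval(k,P[:,1]);s=abs(r)<.003;k=np.polyfit(P[s,1],P[s,0],1);print(low,len(P),s.sum(),"yaw",-np.degrees(np.arctan(k[0])),"x at y=0",k[1],"y",P[:,1].min(),P[:,1].max())
```

```text
t 16.2 tcp [0.572  0.0981 0.052 ] ang -3.07 z [ 0.001  0.007 -1.   ] F [1.  7.3 8.7] op 0.0116 gf 62.6
[ 0.97 -0.01  0.02]
True 43 24 yaw -4.373057407775004 x at y=0 0.5363865578264376 y -0.10792577238411037 0.05966420341773433
False 43 28 yaw -4.157927204334591 x at y=0 0.5958116271682198 y -0.10897429611636715 0.05926091453488719
```

Emit:
{"fn": "move_arm", "kwargs": {"series": [-0.0003, -0.005, 0.001, 0, 0, 0, -1, -0.0004, -0.008, 0, 0, 0, 0, -1, -0.0004, -0.008, 0, 0, 0, 0, -1, -0.0004, -0.008, 0, 0, 0, 0, -1, -0.0004, -0.008, 0, 0, 0, 0, -1, -0.0004, -0.008, 0, 0, 0, 0, -1]}}

```text
time: 16.85
tcp_pos: [0.5687, 0.0518, 0.052]
eef_rot: [-2.278, -2.159, -0.004]
wrist_force: [0.7, 5.4, 4.7]
opening: 0.0113
gripper_force: 62.2
```

Emit:
{"fn": "move_arm", "kwargs": {"series": [-0.0004, -0.008, 0, 0, 0, 0, -1, -0.0004, -0.008, 0, 0, 0, 0, -1, -0.0004, -0.008, 0, 0, 0, 0, -1, -0.0004, -0.008, 0, 0, 0, 0, -1, -0.0004, -0.008, 0, 0, 0, 0, -1, -0.0002, -0.004, 0, 0, 0, 0, -1]}}

```text
time: 17.45
tcp_pos: [0.5665, 0.0076, 0.052]
eef_rot: [-2.279, -2.158, -0.004]
wrist_force: [-0.5, 5.4, 5.9]
opening: 0.0111
gripper_force: 62.2
```

Emit:
{"fn": "move_arm", "kwargs": {"series": [-0.0002, -0.004, 0, 0, 0, 0, -1, -0.0002, -0.003, 0, 0, 0, 0, -1, -0.0001, -0.002, 0, 0, 0, 0, -1, 0, -0.001, 0, 0, 0, 0, -1]}}

```text
time: 17.85
tcp_pos: [0.566, -0.002, 0.052]
eef_rot: [-2.278, -2.158, -0.004]
wrist_force: [0.7, 5.2, 5.8]
opening: 0.0109
gripper_force: 62.3
```

Emit:
{"fn": "move_arm", "kwargs": {"series": [-0.0001, -0.002, 0, 0, 0, 0, -1, -0.0001, -0.002, 0, 0, 0, 0, -1, -0.0001, -0.002, 0, 0, 0, 0, -1, -0.0001, -0.002, 0, 0, 0, 0, -1, -0.0001, -0.002, 0, 0, 0, 0, -1, -0.0001, -0.002, 0, 0, 0, 0, -1]}}

```text
time: 18.45
tcp_pos: [0.5655, -0.0138, 0.052]
eef_rot: [-2.278, -2.158, -0.005]
wrist_force: [0.3, 5.6, 6.1]
opening: 0.0113
gripper_force: 62.3
```

Emit:
{"fn": "move_arm", "kwargs": {"series": [-0.0001, -0.001, 0, 0, 0, 0, -1, -0.0001, -0.001, 0, 0, 0, 0, -1, 0, -0.001, 0, 0, 0, 0, -1]}}

```text
time: 18.75
tcp_pos: [0.5652, -0.0168, 0.052]
eef_rot: [-2.278, -2.158, -0.005]
wrist_force: [0.8, 5.3, 6.6]
opening: 0.0109
gripper_force: 62.2
```

Emit:
{"fn": "move_arm", "kwargs": {"series": [-0.0001, -0.001, 0, 0, 0, 0, -1, -0.0001, -0.001, 0, 0, 0, 0, -1, 0, -0.001, 0, 0, 0, 0, -1]}}

```text
time: 19.05
tcp_pos: [0.565, -0.0197, 0.052]
eef_rot: [-2.278, -2.159, -0.005]
wrist_force: [0.4, 5.2, 5.7]
opening: 0.0112
gripper_force: 62.3
```

Emit:
{"fn": "move_arm", "kwargs": {"series": [-0.0001, -0.001, 0, 0, 0, 0, -1, 0, -0.001, 0, 0, 0, 0, -1, 0, -0.001, 0, 0, 0, 0, -1]}}

```text
time: 19.35
tcp_pos: [0.5649, -0.0227, 0.052]
eef_rot: [-2.278, -2.158, -0.005]
wrist_force: [-0.5, 6.4, 6.1]
opening: 0.0112
gripper_force: 62.3
```

Emit:
{"fn": "move_arm", "kwargs": {"series": [-0.0001, -0.001, 0, 0, 0, 0, -1, 0, -0.001, 0, 0, 0, 0, -1]}}

```text
time: 19.55
tcp_pos: [0.5648, -0.0247, 0.052]
eef_rot: [-2.278, -2.158, -0.005]
wrist_force: [0.2, 5.8, 6.2]
opening: 0.0111
gripper_force: 62.3
```

Emit:
{"fn": "move_arm", "kwargs": {"series": [-0.0001, -0.001, 0, 0, 0, 0, -1, 0, -0.001, 0, 0, 0, 0, -1]}}

```text
time: 19.75
tcp_pos: [0.5647, -0.0267, 0.052]
eef_rot: [-2.278, -2.158, -0.005]
wrist_force: [-0.0, 6.4, 6.2]
opening: 0.011
gripper_force: 62.3
```

Emit:
{"fn": "move_arm", "kwargs": {"series": [0, -0.001, 0, 0, 0, 0, -1, 0, -0.001, 0, 0, 0, 0, -1]}}

```text
time: 19.95
tcp_pos: [0.5647, -0.0287, 0.052]
eef_rot: [-2.278, -2.158, -0.005]
wrist_force: [0.0, 5.8, 5.1]
opening: 0.0113
gripper_force: 62.3
```

Emit:
{"fn": "move_arm", "kwargs": {"series": [-0.0001, -0.001, 0, 0, 0, 0, -1, 0, -0.001, 0, 0, 0, 0, -1]}}

```text
time: 20.15
tcp_pos: [0.5646, -0.0304, 0.052]
eef_rot: [-2.277, -2.158, -0.006]
wrist_force: [-0.2, 8.6, 6.3]
opening: 0.0114
gripper_force: 62.3
```

Emit:
{"fn": "move_arm", "kwargs": {"series": [-0.0001, -0.001, 0, 0, 0, 0, -1, 0, -0.001, 0, 0, 0, 0, -1]}}

```text
time: 20.35
tcp_pos: [0.5646, -0.0304, 0.052]
eef_rot: [-2.274, -2.157, -0.011]
wrist_force: [1.8, 14.3, 7.5]
opening: 0.0113
gripper_force: 62.5
```

Contact with the end stop: travel halted at y = -0.030 and the push rose to 14 N, of which about 6 N is sliding friction. I ease off and release.

Emit:
{"fn": "move_arm", "kwargs": {"series": [0, 0.0006, 0, 0, 0, 0, -1, 0, 0, 0, 0, 0, 0, -1, 0, 0, 0, 0, 0, 0, -0.5, 0, 0, 0, 0, 0, 0, 0, 0, 0, 0, 0, 0, 0, 0.5, 0, 0, 0, 0, 0, 0, 1, 0, 0, 0, 0, 0, 0, 1, 0, 0, 0, 0, 0, 0, 1, 0, 0, 0, 0, 0, 0, 1]}}

```text
time: 21.25
tcp_pos: [0.5649, -0.0341, 0.052]
eef_rot: [-2.281, -2.16, 0.0]
wrist_force: [0.4, -1.3, -0.5]
opening: 0.0855
gripper_force: 0.0
```

Emit:
{"fn": "move_arm", "kwargs": {"series": [0, 0, 0.02, 0, 0, 0, 1, 0, 0, 0.03, 0, 0, 0, 1, 0, 0, 0.04, 0, 0, 0, 1, 0, 0, 0.05, 0, 0, 0, 1, -0.02, 0.03, 0.03, 0, 0, 0, 1, -0.02, 0.045, 0, 0, 0, 0, 1, -0.02, 0.045, 0, 0, 0, 0, 1, -0.02, 0.045, 0, 0, 0, 0, 1, -0.02, 0.045, 0, 0, 0, 0, 1, -0.02, 0.04, 0, 0, 0, 0, 1, 0, 0, 0, 0, 0, 0, 1, 0, 0, 0, 0, 0, 0, 1]}}

```text
time: 22.45
tcp_pos: [0.4444, 0.2168, 0.2221]
eef_rot: [2.277, 2.163, -0.0]
wrist_force: [0.7, -0.7, -0.4]
opening: 0.0854
gripper_force: 0.0
```

Run:
```python
from h import *
st()
im=imaging.camera("scene");t=imaging.camera("top")
a=cv2.resize(im[170:290,200:360],(800,600),interpolation=cv2.INTER_CUBIC);cv2.imwrite("pics/s7.png",a)
for c in("scene","top"):
  for n,z in(("rack_handle",.085),("rack",0),("shelf_front",.137),("pawl",.159)):
    for e in imaging.place_of(n,c)[:1]:print(c,n,round(e["p"],2),e["xy"],np.round(atz(c,e["xy"],z),3))
```

```text
t 22.45 tcp [0.4444 0.2168 0.2221] ang -2.94 z [ 0. -0. -1.] F [ 0.7 -0.7 -0.4] op 0.0854 gf 0.0
scene rack_handle 0.79 [292.2, 229.8] [ 0.566 -0.03   0.085]
scene rack 0.56 [269.5, 236.6] [ 0.556 -0.128  0.   ]
scene shelf_front 0.95 [263.3, 198.4] [ 0.505 -0.166  0.137]
scene pawl 0.57 [244.8, 221.1] [ 0.648 -0.164  0.159]
top rack_handle 0.8 [343.1, 199.7] [ 0.567 -0.024  0.085]
top rack 0.82 [370.0, 203.0] [ 0.56  -0.129  0.   ]
top shelf_front 0.6 [387.6, 216.5] [ 0.504 -0.172  0.137]
top pawl 0.6 [461.3, 239.1] [ 0.425 -0.415  0.159]
```

View pics/s7.png

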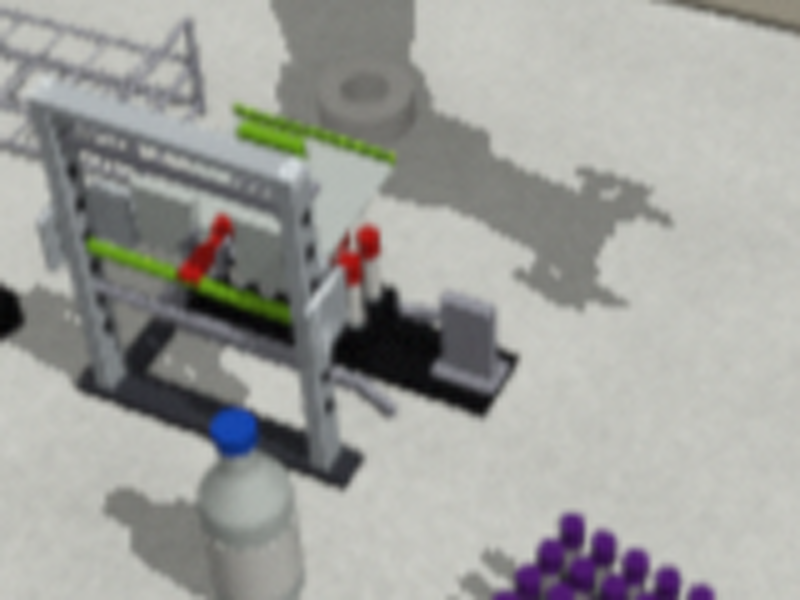

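The rack sits under the shelf with its handle at about (566,-28) mm against an expected (567,-27). The pawl is still on the green rung, the gripper is clear and nothing else has moved.

```bash
python3 -c "
from cell import job_done
print(job_done())"
```

```text
the job is handed in; nothing more can be done
None
```

I handed the job in at about 23 s: the shelf's pawl is seated on the green rung (shelf about 39 mm up), the rack is against the end stop under it, both are released, and nothing else was touched; the hand-in gave no verdict.

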